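Close the stopper mould

TASK

Close the stopper-casting mould: take the cover plate whose two holes are as far apart as the mould's two guide pins, and gently lower it over the pins, without dropping it, until it lies flat and flush on the block, then let go. Either way round will do. Leave the other, shorter cover plate where it lies.

Things in the scene. Friction and masses are not known exactly. Their poses are not given: they have to be found in the camera images.
- mould: Lower mould half, fixed to the desk: plywood board 180x80x8 mm, on it an aluminium block 156x74 mm, its flat top 26 mm above the origin. On the block at x = -50 and +50, y = 0 stand two steel pins (100 mm apart), 40 mm tall: 16 mm thick for the lowest 10 mm, then tapering to 6 mm at the tip. Origin: centre of the board's underside; x along the long side and the line of pins, z up.
- long_cover: The cover that fits, loose on the desk: aluminium plate 150x70x12 mm, about 0.35 kg, two 26 mm through holes at x = -50 and +50, y = 0. In the middle on top a solid black grip 30 mm long (along x), 20 mm thick (y), 36 mm high (its top 48 mm above the origin). Origin: centre of the underside; x along the long side, z up. Same when turned half round.
- short_cover: Cover of another mould, loose on the desk beside the long cover; the two may have swapped places. Same width, thickness and grip as the long cover but only 114 mm long, its 26 mm holes at x = -32 and +32 (64 mm apart), so it does not fit these pins. Origin: centre of the underside; x along the long side, z up.

How it is judged:
At the end, for the whole second after the job is handed in: The long cover lies flush on the mould block with both pins through its holes: its underside within 4 mm of the block's top, level within 3 degrees, centred within 12 mm and aligned within 10 degrees (either way round), at rest (z of long_cover in the frame of mould between 0.022 and 0.03 m and horizontal distance between long_cover and mould below 0.012 m and angle between the x axis of long_cover and the x axis of mould, either way round below 0.18 rad and angle between long_cover's own z axis and vertical below 0.05 rad and linear speed of long_cover below 0.02 m/s); the robot touches nothing.
It fails at once if the short cover is moved more than 40 mm (distance of short_cover from where it was at the start of the episode above 0.04 m).
It fails at once if the long cover is dropped onto the mould (faster than 0.75 m/s close over it) (horizontal distance between long_cover and mould below 0.04 m and z of long_cover in the frame of mould below 0.09 m and linear speed of long_cover above 0.75 m/s).
It also fails if it takes over 45 s, if anything falls off the work surface, if the arm or the gripper's body presses on something with over 40 N, if the wrist force passes 120 N, or if a joint passes its speed limit or range.

ROBOT

A 6-joint arm with a two-finger parallel gripper is mounted at the origin on a cart in front of the work surface, level with it; the furniture and walls round the work are solid. World frame = base frame: x ahead of the robot, y to its left, z up, the work surface at z = 0. Lengths are in m, angles in rad, forces in N, time in s.
With the tool pointing down it reaches from about 0.275 to 0.825 m from the base axis. Payload 4.9 kg.
Tool frame: the origin (TCP) lies midway between the tips of the shut fingers; the grasp point (between the pads) lies 19 mm behind it; z points along the fingers, x is the direction in which the jaws open and shut, and the axes are right-handed (so a half turn about z gives the same grasp; the last joint's range is limited). The gripper opens to 85 mm and grips with 20 to 120 N. Pads are 22 mm wide; open, the fingers measure 114 mm over their backs; the gripper's body (76 mm by 85 mm) begins 54 mm behind the grasp point. The pads swing forward as they close: fully open they stand 13 mm farther back than shut.
Start: joints at [-1.286, 0.326, -0.193, 1.052, 0, 1.437], TCP at [0.224, -0.502, 0.231] pointing down, gripper open.
Joint ranges: [-2.65, 2.65], [-0.97, 1.79], [-1.3, 1.35], [-1.93, 2.1], [-1.47, 1.37], [-3.14, 3.14]. Speed limits (rad/s): [2.57, 2.57, 3.14, 3.14, 3.14, 3.14].

INTERFACE

Orientations are given as [roll, pitch, yaw] about the fixed x, y, z axes, in that order (R = Rz(yaw) Ry(pitch) Rx(roll)).
In Python, from station import manip gives the robot as it stands.
- The arm moves only by the tool jog_arm, never from a script. Its argument "targets" is a list of rows, each a list of 3 entries, a list of its own where there are three numbers: the opening in per cent of the stroke, from 0 (shut) to 100 (fully open), then the shift along the tool's x, y, z in mm, then the turn, a rotation vector about the tool's x, y, z in rad. A call has 1 to 5 rows; each row is the pose to reach, as a shift and turn from the pose commanded when the call began, along the tool's axes at that moment; what a row does not reach only later rows make up. A row lasts 1/12 s, in which the tool goes at most 41.7 mm and 7.16 degrees, less where a joint would pass 70% of its speed; a pose out of reach is approached as far as the arm can. A call with a gripper value outside its range is refused whole. The fingers move at their own pace and stop on an object; "grip_force" is the grip in N (left out, the last holds). Time passes only in rows, so rows that repeat a pose let the fingers close. It gives the time, the measured TCP pose, the force and the opening at its end, in the units of the state.
- manip.read_state(): the state, without advancing time (a new reading comes with each control period).
- manip.grab_frame(name): name is "side" or "top"; returns the picture (480x640x3 uint8, blue, green, red); there is no depth.
- manip.get_calibration(name): a dict with "fx", "fy", "cx", "cy" (pixels), "extrinsics" (4x4, takes a point from world to camera coordinates). Camera axes: x right, y up, looking along -z (the intrinsics and any distortion apply to the point x, -y, -z); pixel columns grow to the right and rows downward; lengths in m; the calibration is good to about 2 mm. A picture is of the moment at which its call begins. get_calibration takes no time and is no camera call.
- manip.job_done(): hands the job in, once; it reports no verdict.
Trained networks look in the newest picture that a camera, given by its name, has taken for a name from the list of things; names that differ only in an ending like _2 or _b are one class to them, and where a whole thing is asked for, a point or a joint stands for the part that bears it (a point fixed in the world has none). Each returns a list of dicts, best first, with "score" (0 to 1); they miss things now and then, are a little off and sometimes report something else, mostly with a low value. They report only what shows in the picture. A call takes as long as a camera call.
- manip.boxes_of(thing, camera): "point" ([column, row] in pixels, amid what is visible of it).
- manip.regions_of(thing, camera): "region" (480x640 bool, what is visible of it) and "point" ([column, row] in pixels, amid what is visible of it).
- manip.spot_point(thing, camera): "point" ([column, row] in pixels: a listed point, or the origin of a listed thing).
The state is a dict: "t": time; "joint_positions": joint angles; "qd": joint speeds; "joint_efforts": joint torques, N m; "tcp_pos": TCP position; "eef_rot": TCP orientation; "contact_force": force on the tool from outside, world axes, zero at the start; "torque": the same for the moment, N m; "width": opening from 0.0 (shut) to 1.0 (fully open).
Only numpy, scipy, OpenCV 4.12 (cv2) and the standard library are available. Lean on these libraries where they do the work, as an engineer would, in place of code of your own. Each camera call takes 0.05 s, during which the arm holds its last target.

## Working session

There is one attempt and no reset: what is moved stays moved. The work goes in short steps, Python scripts to look and compute and a tool call to move; the robot and the scene stay as the last step left them, time stands still between calls to the robot, and variables do not carry over. Pictures are saved under pics/ and viewed, and the job is handed in when it is done.

Besides the shell and the picture viewer there is one more tool, called after "Request:" by a JSON object that holds its "method" and its "body", one argument or row to a line. jog_arm: Moves the arm, as the interface text tells. Its arguments: {"type":"object","properties":{"targets":{"type":"array","items":{"type":"array"}},"grip_force":{"type":"number"}},"required":["targets"]}

```bash
mkdir -p pics; ls
cat > h.py <<'E'
import numpy as np, cv2
from station import manip
from scipy.spatial.transform import Rotation as R
def ray(cal,p):
    E=np.array(cal["extrinsics"]);d=np.array([(p[0]-cal["cx"])/cal["fx"],-(p[1]-cal["cy"])/cal["fy"],-1.])
    return -E[:3,:3].T@E[:3,3],E[:3,:3].T@d
def atz(cal,p,z):
    o,d=ray(cal,p);return o+d*(z-o[2])/d[2]
def proj(cal,P):
    E=np.array(cal["extrinsics"]);c=E[:3,:3]@np.array(P)+E[:3,3]
    return [cal["fx"]*c[0]/-c[2]+cal["cx"],cal["fy"]*-c[1]/-c[2]+cal["cy"]]
E
python3 - <<'E'
from h import *
for n in("top","side"):
    f=manip.grab_frame(n);cv2.imwrite(f"pics/{n}0.png",f)
    c=manip.get_calibration(n);print(n,{k:v for k,v in c.items()})
    for t in("mould","long_cover","short_cover"):
        print(t,[(np.round(d["point"]),round(d["score"],2)) for d in manip.spot_point(t,n)],[(np.round(d["point"]),round(d["score"],2),d["region"].sum()) for d in manip.regions_of(t,n)])
print(manip.read_state())
E
```

```text
pics
top {'fx': 490.86913471243963, 'fy': 490.86913471243963, 'cx': 329.96328385383003, 'cy': 240.33893392673238, 'extrinsics': array([[ 0.02007366, -0.99968771, -0.01488402, -0.33722484],
       [ 0.98763514,  0.01751215,  0.15578879, -0.4444392 ],
       [-0.15547948, -0.01782723,  0.98767825, -0.82227109],
       [ 0.        ,  0.        ,  0.        ,  1.        ]])}
mould [(array([386., 253.]), 0.91)] [(array([387., 250.]), 0.62, np.int64(4674))]
long_cover [(array([274., 267.]), 0.76)] [(array([274., 267.]), 0.88, np.int64(2999)), (array([288., 205.]), 0.25, np.int64(2247))]
short_cover [(array([289., 204.]), 0.81)] [(array([290., 205.]), 0.6, np.int64(2285))]
side {'fx': 508.7602593337504, 'fy': 508.7602593337504, 'cx': 318.5525776890326, 'cy': 242.4335369611633, 'extrinsics': array([[ 0.89297179, -0.44943088, -0.02476436, -0.53730539],
       [ 0.24550884,  0.44021012,  0.86367845, -0.02327887],
       [-0.37726224, -0.77732036,  0.50343447, -0.97213326],
       [ 0.        ,  0.        ,  0.        ,  1.        ]])}
mould [(array([352., 313.]), 0.97)] [(array([349., 308.]), 
[... 190 characters left out ...]
40., 243.]), 0.84, np.int64(1389))]
{'t': 0.7, 'joint_positions': array([-1.28619624e+00,  3.26174814e-01, -1.92597045e-01,  1.05202169e+00,
        2.57963173e-05,  1.43661219e+00]), 'qd': array([ 0.00086557,  0.00015009,  0.00096818,  0.00048583,  0.00080962,
       -0.00060967]), 'joint_efforts': array([ 9.58338296e-05, -4.43197024e+01,  2.62713075e+01,  9.45414722e-04,
       -2.38202801e-04, -8.62147687e-06]), 'tcp_pos': array([ 0.22368666, -0.50247169,  0.23129569]), 'eef_rot': array([-3.14156746e+00, -6.20771338e-06, -1.15201210e+00]), 'contact_force': array([-0.52494194, -0.48954704, -0.66679732]), 'torque': array([ 0.02054672, -0.01349627, -0.06743349]), 'width': 0.9990135624333975}
```

View pics/top0.png

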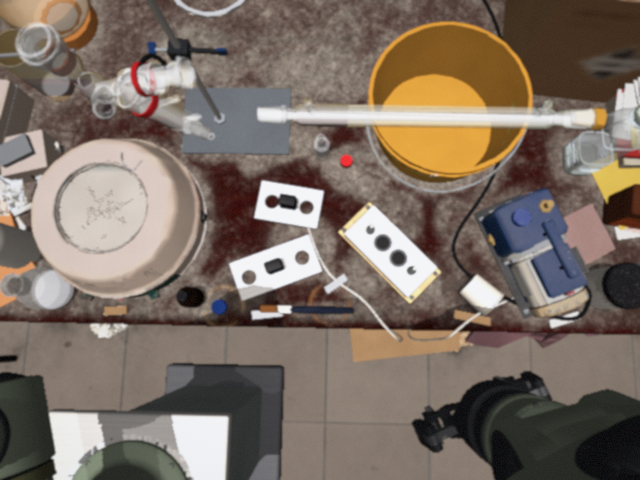

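View pics/side0.png

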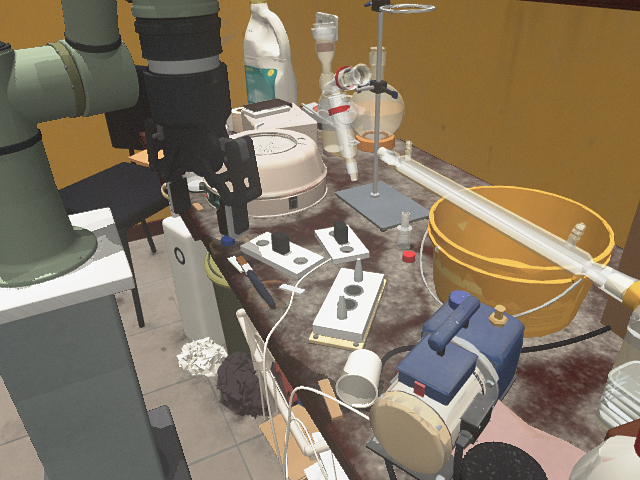

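Run:
```python
import cv2
f=cv2.imread("pics/top0.png");cv2.imwrite("pics/ct.png",cv2.resize(f[170:310,220:450],None,fx=3.4,fy=3.4,interpolation=cv2.INTER_CUBIC))
f=cv2.imread("pics/side0.png");cv2.imwrite("pics/cs.png",cv2.resize(f[210:355,230:400],None,fx=4,fy=4,interpolation=cv2.INTER_CUBIC))
```

```text
(no output)
```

View pics/ct.png

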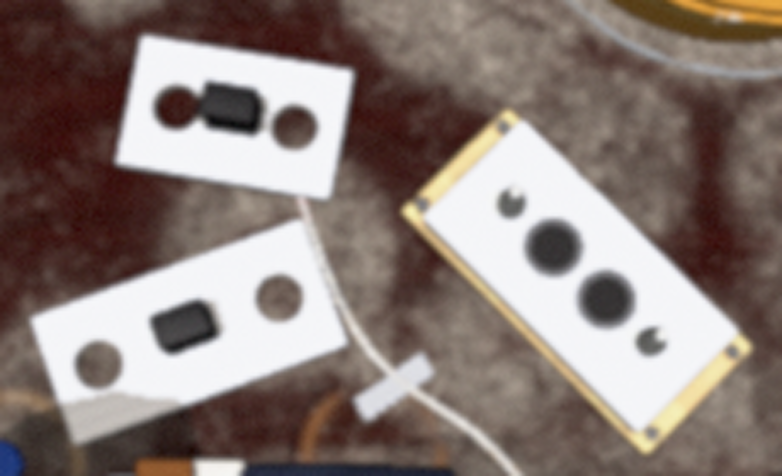

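View pics/cs.png

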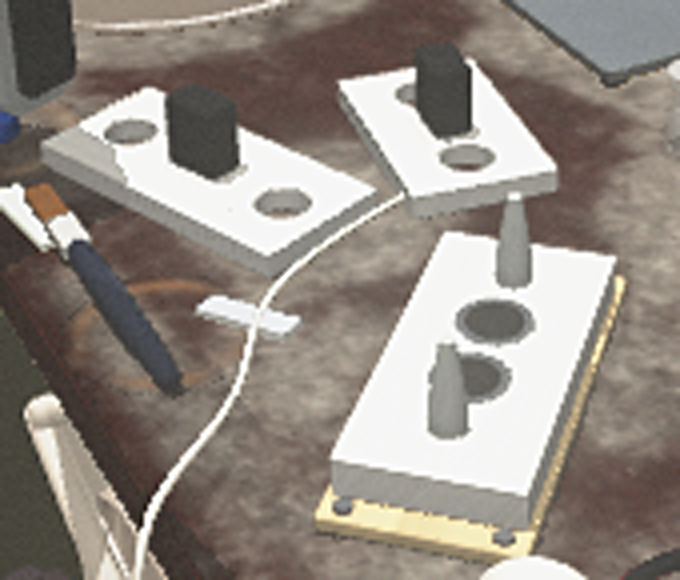

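```bash
cat > fit.py <<'E'
from h import *
from scipy.optimize import least_squares
from itertools import product
T=manip.get_calibration("top");S=manip.get_calibration("side")
ct=lambda a:(np.array(a)+.5)/3.4-.5+[220,170]
cs=lambda a:(np.array(a)+.5)/4-.5+[230,210]
def fit(L,W,z,tp,sp,zp=None):
    tw=np.array([atz(T,p,z) for p in tp]);sw=np.array([atz(S,p,z) for p in sp])
    best=None
    print("edges mm top",np.round(np.linalg.norm(np.roll(tw,-1,0)-tw,axis=1)*1e3,1),"side",np.round(np.linalg.norm(np.roll(sw,-1,0)-sw,axis=1)*1e3,1))
    print("centre top",tw.mean(0).round(4),"side",sw.mean(0).round(4))
    def yaw(w):
        e=np.roll(w,-1,0)-w;n=np.linalg.norm(e,axis=1);k=n>(L+W)/2
        a=np.arctan2(e[k,1],e[k,0]);return np.degrees(np.angle(np.mean(np.exp(2j*a)))/2)
    print("yaw deg",yaw(tw).round(2),yaw(sw).round(2))
if __name__=="__main__":
    print("long");fit(.15,.07,.012,ct([(31,318),(303,218),(348,343),(73,444)]),cs([(152,87),(375,190),(268,257),(42,146)]))
    print("short");fit(.114,.07,.012,ct([(143,35),(355,72),(330,198),(115,162)]),cs([(340,80),(475,60),(556,180),(412,200)]))
    print("mould");fit(.156,.074,.026,ct([(523,117),(735,330),(642,430),(425,213)]),cs([(450,233),(617,260),(528,497),(335,462)]))
    print("holes long",[atz(T,ct(p),.012).round(4) for p in((99,364),(279,298))])
    print("pins tip", [proj(T,[0,0,0])])
E
python3 fit.py
```

```text
long
edges mm top [151.2  70.1 151.   69.6] side [148.4  69.9 147.2  72.5]
centre top [ 0.4049 -0.2325  0.012 ] side [ 0.4065 -0.2345  0.012 ]
yaw deg -68.59 -68.84
short
edges mm top [115.6  69.5 115.7  70.6] side [ 69.9 120.   67.  117.3]
centre top [ 0.5193 -0.2529  0.012 ] side [ 0.5201 -0.256   0.012 ]
yaw deg 81.06 78.84
mould
edges mm top [154.2  70.2 156.1  72.1] side [ 71.6 154.2  70.9 155.9]
centre top [ 0.4376 -0.4343  0.026 ] side [ 0.4384 -0.4372  0.026 ]
yaw deg 45.15 45.53
holes long [array([ 0.3864, -0.1863,  0.012 ]), array([ 0.4226, -0.2789,  0.012 ])]
pins tip [[np.float64(128.6510077573798), np.float64(505.6547006281495)]]
```

```bash
cat > go.py <<'E'
from h import *
import sys
def go(x,y,z,yawdeg):
    s=manip.read_state();A=R.from_euler('xyz',s["eef_rot"]);B=R.from_euler('ZYX',[np.radians(yawdeg),0,np.pi])
    print("t",s["t"],"tcp",s["tcp_pos"].round(4),"rot",s["eef_rot"].round(4),"w",round(s["width"],3),"F",s["contact_force"].round(1))
    print("shift",(A.inv().apply(np.array([x,y,z])-s["tcp_pos"])*1e3).round(1),"turn",(A.inv()*B).as_rotvec().round(4))
go(*map(float,sys.argv[1:]))
E
python3 go.py 0.4055 -0.2333 0.15 21.3
```

```text
t 0.7 tcp [ 0.2237 -0.5025  0.2313] rot [-3.1416 -0.     -1.152 ] w 0.999 F [-0.5 -0.5 -0.7]
shift [-172.  -275.6   81.3] turn [-0.     -0.     -1.5238]
```

Request:
{"method": "jog_arm", "body": {
  "targets": [
    [70,[-14,-23,7],[0,0,-0.12]],
    [70,[-28,-46,14],[0,0,-0.24]],
    [70,[-42,-69,20],[0,0,-0.36]],
    [70,[-56,-92,27],[0,0,-0.48]],
    [70,[-70,-115,34],[0,0,-0.6]]
  ],
  "grip_force": 50
}}

```text
t: 1.12
tcp_pos: [0.3008, -0.3908, 0.1971]
eef_rot: [3.141, -0.0, -0.547]
contact_force: [-0.6, 0.2, -1.4]
width: 0.703
```

```bash
python3 go.py 0.4055 -0.2333 0.15 21.3
```

```text
t 1.1167 tcp [ 0.3008 -0.3908  0.1971] rot [ 3.1415e+00 -4.0000e-04 -5.4660e-01] w 0.703 F [-0.6  0.2 -1.4]
shift [   7.6 -189.    47.1] turn [ 3.000e-04 -3.000e-04 -9.183e-01]
```

Request:
{"method": "jog_arm", "body": {
  "targets": [
    [70,[1,-23,6],[0,0,-0.11]],
    [70,[2,-46,12],[0,0,-0.22]],
    [70,[3,-70,18],[0,0,-0.33]],
    [70,[4,-95,24],[0,0,-0.44]],
    [70,[5,-120,30],[0,0,-0.55]]
  ]
}}

```text
t: 1.53
tcp_pos: [0.368, -0.2913, 0.1672]
eef_rot: [3.141, -0.0, 0.003]
contact_force: [0.1, 0.3, -0.3]
width: 0.7
```

```bash
python3 go.py 0.4055 -0.2333 0.12 21.3
```

```text
t 1.5333 tcp [ 0.368  -0.2913  0.1672] rot [ 3.1412e+00 -3.0000e-04  3.2000e-03] w 0.7 F [ 0.1  0.3 -0.3]
shift [ 37.6 -57.9  47.2] turn [ 4.000e-04 -2.000e-04 -3.685e-01]
```

Request:
{"method": "jog_arm", "body": {
  "targets": [
    [70,[10,-15,12],[0,0,-0.1]],
    [70,[20,-30,24],[0,0,-0.2]],
    [70,[30,-45,36],[0,0,-0.3]],
    [70,[37.6,-57.9,47],[0,0,-0.3685]],
    [70,[37.6,-57.9,47],[0,0,-0.3685]]
  ]
}}

```text
t: 1.95
tcp_pos: [0.4049, -0.2315, 0.1185]
eef_rot: [-3.138, 0.001, 0.371]
contact_force: [-0.5, 0.1, -0.9]
width: 0.699
```

```bash
python3 go.py 0.4055 -0.2333 0.018 21.3
python3 - <<'E'
from h import *
for n in("top","side"):
    f=manip.grab_frame(n);cv2.imwrite(f"pics/{n}1.png",f[150:390,180:500])
E
python3 -c "
import cv2,numpy as np
a=[cv2.imread(f'pics/{n}1.png') for n in('top','side')]
cv2.imwrite('pics/b1.png',cv2.resize(np.hstack(a),None,fx=1.25,fy=1.25))"
```

```text
t 1.95 tcp [ 0.4049 -0.2315  0.1185] rot [-3.138e+00  1.000e-03  3.712e-01] w 0.699 F [-0.5  0.1 -0.9]
shift [  0.    2.3 100.5] turn [-0.0036  0.001  -0.0005]
```

View pics/b1.png

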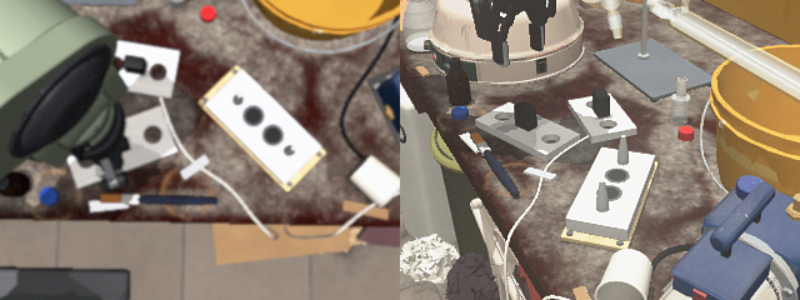

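The picture shows the fingers above the long cover's grip (side view, grip at about (525,115), fingers above it). Descending.

Request:
{"method": "jog_arm", "body": {
  "targets": [
    [70,[0,1,25],[0,0,0]],
    [70,[0,1.5,50],[0,0,0]],
    [70,[0,1.5,75],[0,0,0]],
    [70,[0,1.5,92],[0,0,0]],
    [70,[0,1.5,100],[0,0,0]]
  ]
}}

```text
t: 2.47
tcp_pos: [0.4047, -0.2363, 0.019]
eef_rot: [-3.14, 0.001, 0.364]
contact_force: [-0.8, -0.1, -0.2]
width: 0.698
```

Request:
{"method": "jog_arm", "body": {
  "targets": [
    [70,[0,0,0],[0,0,0]],
    [40,[0,0,0],[0,0,0]],
    [10,[0,0,0],[0,0,0]],
    [0,[0,0,0],[0,0,0]],
    [0,[0,0,0],[0,0,0]]
  ],
  "grip_force": 60
}}

```text
t: 2.88
tcp_pos: [0.407, -0.2367, 0.0217]
eef_rot: [3.139, -0.002, 0.366]
contact_force: [-0.8, 1.1, 6.9]
width: 0.223
```

Request:
{"method": "jog_arm", "body": {
  "targets": [
    [0,[0,0,0],[0,0,0]],
    [0,[0,0,0],[0,0,0]],
    [0,[0,0,0],[0,0,0]]
  ]
}}

```text
t: 3.13
tcp_pos: [0.4069, -0.2367, 0.0218]
eef_rot: [3.139, -0.002, 0.367]
contact_force: [0.4, 0.0, 6.2]
width: 0.224
```

```bash
python3 go.py 0.4055 -0.2333 0.15 21.3
python3 - <<'E'
from h import *
f=manip.grab_frame("side");cv2.imwrite(f"pics/side2.png",cv2.resize(f[150:390,200:460],None,fx=2,fy=2))
E
```

```text
t 3.1333 tcp [ 0.4069 -0.2367  0.0218] rot [ 3.1388e+00 -1.6000e-03  3.6660e-01] w 0.224 F [0.4 0.  6.2]
shift [ 1.000e-01 -3.300e+00 -1.282e+02] turn [ 0.0028 -0.0016 -0.0052]
```

View pics/side2.png

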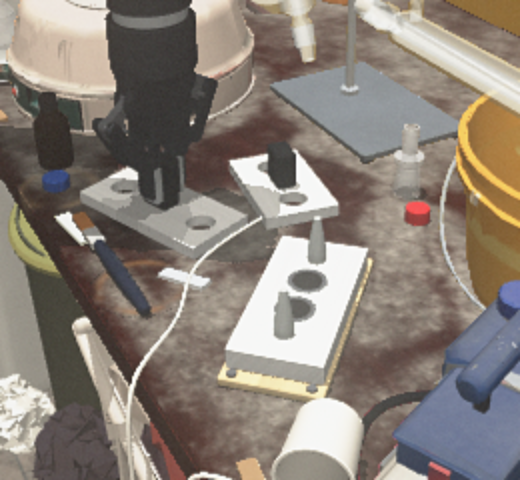

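Grip held (width 0.224, about 19 mm). Lifting.

Request:
{"method": "jog_arm", "body": {
  "targets": [
    [0,[0,0,-10],[0,0,0]],
    [0,[0,0,-30],[0,0,0]],
    [0,[0,0,-55],[0,0,0]],
    [0,[0,0,-85],[0,0,0]],
    [0,[0,0,-110],[0,0,0]]
  ]
}}

```text
t: 3.6
tcp_pos: [0.4054, -0.2355, 0.132]
eef_rot: [-3.142, 0.0, 0.367]
contact_force: [0.4, -0.7, -3.0]
width: 0.218
```

```bash
python3 go.py 0.438 -0.4357 0.15 -44.7
```

```text
t 3.6 tcp [ 0.4054 -0.2355  0.132 ] rot [-3.1415e+00  2.0000e-04  3.6660e-01] w 0.218 F [ 0.4 -0.7 -3. ]
shift [-41.3 198.6 -18.1] turn [0.0000e+00 2.0000e-04 1.1467e+00]
```

Request:
{"method": "jog_arm", "body": {
  "targets": [
    [0,[-2,10,-6],[0,0,0.06]],
    [0,[-6,28,-12],[0,0,0.16]],
    [0,[-10,48,-18],[0,0,0.27]],
    [0,[-14,68,-18],[0,0,0.38]],
    [0,[-18,88,-18],[0,0,0.49]]
  ]
}}

```text
t: 4.02
tcp_pos: [0.4205, -0.3251, 0.149]
eef_rot: [3.141, -0.001, -0.129]
contact_force: [0.2, 0.6, -4.5]
width: 0.224
```

```bash
python3 go.py 0.438 -0.4357 0.15 -44.7
```

```text
t 4.0167 tcp [ 0.4205 -0.3251  0.149 ] rot [ 3.141e+00 -6.000e-04 -1.286e-01] w 0.224 F [ 0.2  0.6 -4.5]
shift [ 31.5 107.4  -0.9] turn [ 4.000e-04 -8.000e-04  6.515e-01]
```

Request:
{"method": "jog_arm", "body": {
  "targets": [
    [0,[5,18,0],[0,0,0.11]],
    [0,[10,36,0],[0,0,0.22]],
    [0,[16,54,0],[0,0,0.33]],
    [0,[22,72,0],[0,0,0.43]],
    [0,[26,88,0],[0,0,0.53]]
  ]
}}

```text
t: 4.43
tcp_pos: [0.4354, -0.4157, 0.1482]
eef_rot: [3.142, 0.0, -0.659]
contact_force: [0.4, -0.1, -2.8]
width: 0.221
```

Request:
{"method": "jog_arm", "body": {
  "targets": [
    [0,[2,10,0],[0,0,0.07]],
    [0,[3,18,0],[0,0,0.12]],
    [0,[3,18,0],[0,0,0.12]],
    [0,[3,18,0],[0,0,0.12]]
  ]
}}

```text
t: 4.77
tcp_pos: [0.4264, -0.4307, 0.148]
eef_rot: [-3.141, 0.001, -0.773]
contact_force: [0.2, 1.7, -4.4]
width: 0.22
```

```bash
python3 go.py 0.438 -0.4357 0.15 -44.7
python3 - <<'E'
from h import *
f=manip.grab_frame("side");cv2.imwrite("pics/side3f.png",f);cv2.imwrite(f"pics/side3.png",cv2.resize(f[180:355,250:450],None,fx=4,fy=4,interpolation=cv2.INTER_CUBIC)[:600])
f=manip.grab_frame("top");cv2.imwrite("pics/top3f.png",f);cv2.imwrite(f"pics/top3.png",cv2.resize(f[180:330,300:500],None,fx=4,fy=4,interpolation=cv2.INTER_CUBIC))
E
```

```text
t 4.7667 tcp [ 0.4264 -0.4307  0.148 ] rot [-3.1412e+00  1.1000e-03 -7.7290e-01] w 0.22 F [ 0.2  1.7 -4.4]
shift [11.8 -4.5 -2. ] turn [-0.0004  0.0011  0.0072]
```

View pics/side3.png

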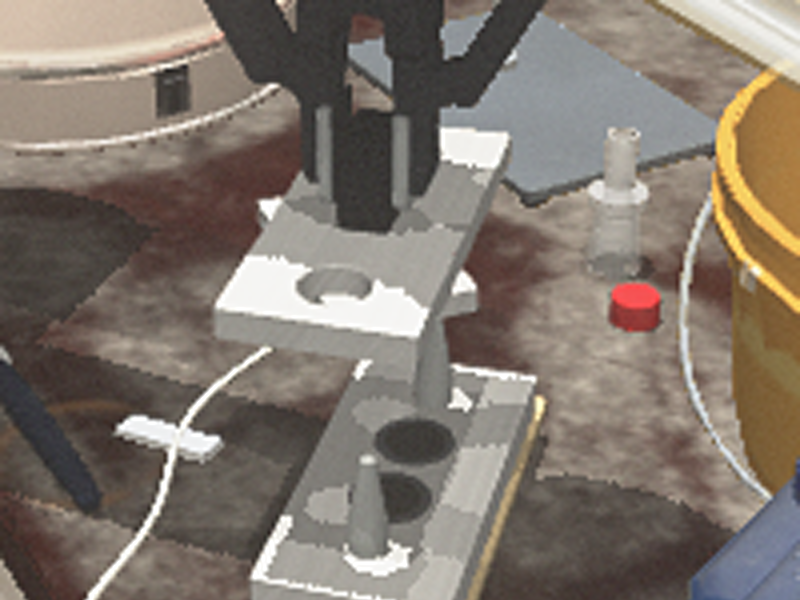

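View pics/top3.png

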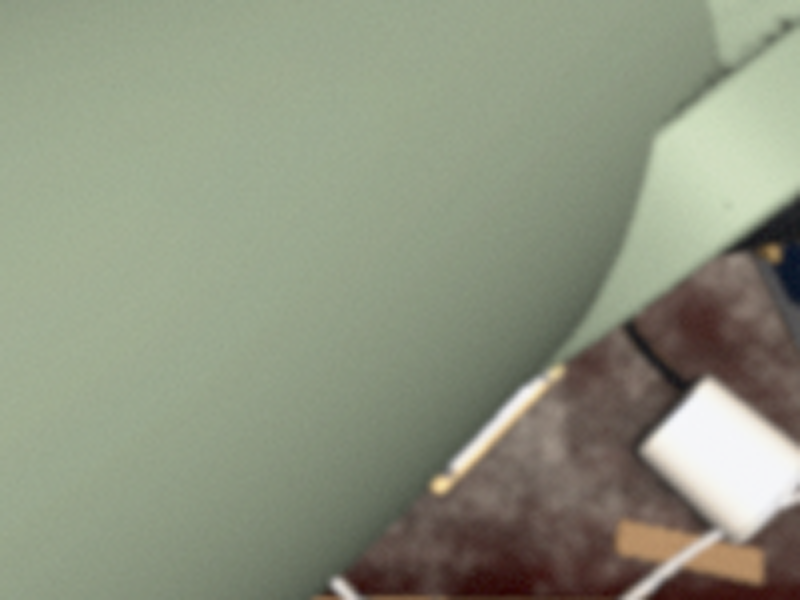

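```bash
cat > cov.py <<'E'
from h import *
from scipy.optimize import least_squares
S=manip.get_calibration("side")
def fitcov(pts,px,x0):
    pts=np.array(pts,float);px=np.array(px)
    def f(v):
        P=R.from_euler('z',v[3]).apply(pts)+v[:3]
        return np.ravel([np.array(proj(S,p))-q for p,q in zip(P,px)])
    r=least_squares(f,x0,x_scale=[.01,.01,.01,.1]);return r.x,r.fun.reshape(-1,2)
E
python3 - <<'E'
from cov import *
c=lambda a:(np.array(a)+.5)/4-.5+[250,180]
# which end is near the camera: larger +x in cover yaw 45 => near is? check by projection
for s in(1,-1): print(s,proj(S,[.43+s*.053,-.434+s*.053,.13]))
s=manip.read_state();print(s["tcp_pos"])
E
```

```text
1 [np.float64(358.3511670745596), np.float64(216.85255810598602)]
-1 [np.float64(329.93544318341634), np.float64(267.34651018477473)]
[ 0.42677907 -0.43019646  0.14815828]
```

Run:
```python
from cov import *
c=lambda a:(np.array(a)+.5)/4-.5+[250,180]
h=.001
pts=np.array([(-75,35,12),(-75,-35,12),(75,-35,12),(-75,35,0),(-75,-35,0),(-50,0,12)])*h
x,r=fitcov(pts,c([(215,308),(418,335),(512,133),(217,333),(418,361),(335,288)]),[.43,-.434,.125,.785])
print(x.round(4),np.degrees(x[3]));print(r.round(2))
s=manip.read_state();yt=s["eef_rot"][2];print("tcp",s["tcp_pos"].round(4),"tool yaw+90",np.degrees(yt)+90)
d=x[:3]-s["tcp_pos"];print("cover rel tcp (world)",d.round(4),"cover frame",R.from_euler('z',-x[3]).apply(d).round(4))
# mould in same camera, from first image
c0=lambda a:(np.array(a)+.5)/4-.5+[230,210]
pm=np.array([(78,37,26),(78,-37,26),(-78,-37,26),(-78,37,26)])*h
m,r=fitcov(pm,c0([(450,233),(617,260),(528,497),(335,462)]),[.438,-.436,0,.785]);print("mould",m.round(4),np.degrees(m[3]));print(r.round(2))
```

```text
[ 0.4324 -0.4229  0.1234  0.801 ] 45.89517913848054
[[ 0.19 -0.6 ]
 [-0.07 -0.02]
 [-0.26  0.21]
 [ 0.04  0.65]
 [-0.17  1.12]
 [ 0.24 -1.37]]
tcp [ 0.4268 -0.4302  0.1482] tool yaw+90 45.760474633195244
cover rel tcp (world) [ 0.0057  0.0073 -0.0248] cover frame [ 0.0092  0.001  -0.0248]
mould [ 0.4443 -0.427  -0.0089  0.7919] 45.37312960576686
[[-0.45  0.49]
 [ 0.35  0.3 ]
 [ 0.52 -0.06]
 [-0.46 -0.62]]
```

```bash
python3 go.py 0.435 -0.439 0.110 -44.7
```

```text
t 4.8667 tcp [ 0.4268 -0.4302  0.1482] rot [-3.1412e+00  8.0000e-04 -7.7210e-01] w 0.226 F [-0.3 -0.5 -4.2]
shift [12.1  0.6 38.1] turn [-0.0004  0.0008  0.008 ]
```

Request:
{"method": "jog_arm", "body": {
  "targets": [
    [0,[4,0.2,8],[0,0,0.008]],
    [0,[8,0.4,18],[0,0,0.008]],
    [0,[12,0.6,30],[0,0,0.008]],
    [0,[12,0.6,38],[0,0,0.008]],
    [0,[12,0.6,38],[0,0,0.008]]
  ]
}}

```text
t: 5.28
tcp_pos: [0.434, -0.4382, 0.107]
eef_rot: [-3.141, 0.005, -0.781]
contact_force: [-0.9, 0.9, -3.1]
width: 0.225
```

```bash
python3 - <<'E'
from h import *
f=manip.grab_frame("side");cv2.imwrite("pics/side4f.png",f);cv2.imwrite(f"pics/side4.png",cv2.resize(f[205:355,260:430],None,fx=4,fy=4,interpolation=cv2.INTER_CUBIC)[:600])
E
python3 go.py 0.435 -0.439 0.110 -44.7
```

```text
t 5.3333 tcp [ 0.4342 -0.4385  0.1081] rot [-3.1411  0.0041 -0.7812] w 0.227 F [ 0.5 -0.1 -2.9]
shift [ 0.9 -0.3 -1.9] turn [-0.0005  0.0041 -0.001 ]
```

View pics/side4.png

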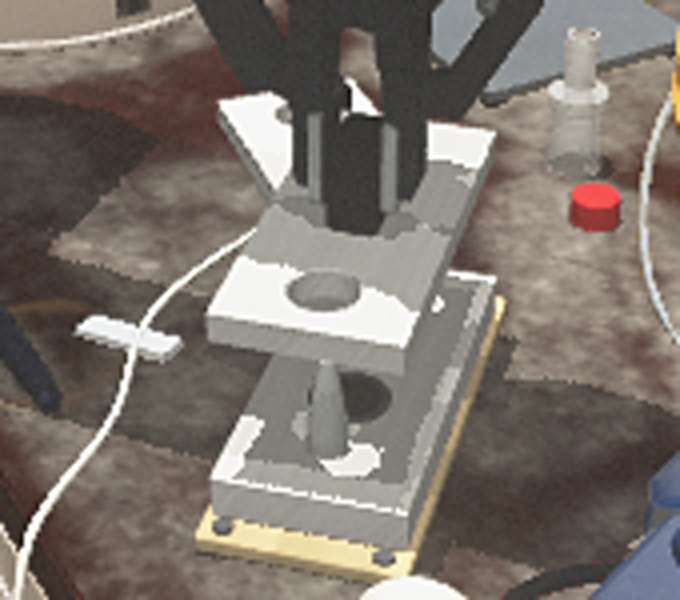

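Run:
```python
from cov import *
c=lambda a:(np.array(a)+.5)/4-.5+[260,205]
h=.001
s=manip.read_state();z=s["tcp_pos"][2]
pts=np.array([(-75,35,12),(-75,-35,12),(75,-35,12),(-75,35,0),(-75,-35,0),(-50,0,12)])*h
px=c([(208,318),(404,348),(497,130),(208,343),(404,375),(323,291)])
for zz in(z-.0218,z-.0235):
    f=lambda v:np.ravel([np.array(proj(S,p))-q for p,q in zip(R.from_euler('z',v[2]).apply(pts)+[v[0],v[1],zz],px)])
    r=least_squares(f,[.43,-.434,.785],x_scale=[.01,.01,.1]);v=r.x
    print(zz,v[:2].round(4),np.degrees(v[2]).round(2),"minus tcp",(v[:2]-s["tcp_pos"][:2]).round(4),r.fun.reshape(-1,2).round(1).tolist())
# mould in this picture: near block corners, pin base
pm=np.array([(-78,37,26),(-78,-37,26),(78,-37,26)])*h;qm=c([(212,481),(410,515),(495,280)])
f=lambda v:np.ravel([np.array(proj(S,p))-q for p,q in zip(R.from_euler('z',v[2]).apply(pm)+[v[0],v[1],0],qm)])
r=least_squares(f,[.43,-.434,.785],x_scale=[.01,.01,.1]);print("mould",r.x[:2].round(4),np.degrees(r.x[2]).round(2),r.fun.round(1))
```

```text
0.08630108438472212 [ 0.4357 -0.4377] 45.51 minus tcp [0.0015 0.0009] [[-0.6, -0.8], [0.4, -0.1], [-0.2, 0.4], [-0.3, 0.1], [0.3, 0.4], [0.3, -0.1]]
0.08460108438472211 [ 0.4369 -0.4356] 45.46 minus tcp [0.0027 0.003 ] [[-0.4, -0.8], [0.3, -0.1], [-0.3, 0.6], [-0.1, 0.1], [0.2, 0.4], [0.3, -0.0]]
mould [ 0.438  -0.4358] 46.17 [-0.5 -0.   0.3  0.5  0.2 -0.8]
```

Request:
{"method": "jog_arm", "body": {
  "targets": [
    [0,[0.7,-1,3],[0,0,0]],
    [0,[0.7,-1,9],[0,0,0]],
    [0,[0.7,-1,15],[0,0,0]],
    [0,[0.7,-1,21],[0,0,0]],
    [0,[0.7,-1,26],[0,0,0]]
  ]
}}

```text
t: 5.75
tcp_pos: [0.436, -0.4394, 0.0836]
eef_rot: [-3.142, 0.0, -0.782]
contact_force: [-0.7, 0.0, -3.5]
width: 0.221
```

Request:
{"method": "jog_arm", "body": {
  "targets": [
    [0,[0,0,3],[0,0,0]],
    [0,[0,0,7],[0,0,0]],
    [0,[0,0,11],[0,0,0]],
    [0,[0,0,14],[0,0,0]],
    [0,[0,0,14],[0,0,0]]
  ]
}}

```text
t: 6.17
tcp_pos: [0.4359, -0.4393, 0.0695]
eef_rot: [-3.141, 0.001, -0.782]
contact_force: [-0.2, -0.2, -3.5]
width: 0.221
```

```bash
python3 - <<'E'
from h import *
f=manip.grab_frame("side");cv2.imwrite("pics/side5f.png",f);cv2.imwrite(f"pics/side5.png",cv2.resize(f[205:355,260:430],None,fx=4,fy=4,interpolation=cv2.INTER_CUBIC)[:600])
E
python3 go.py 0.4354 -0.4380 0.048 -44.7
```

```text
t 6.2167 tcp [ 0.436  -0.4394  0.0699] rot [-3.1415e+00  7.0000e-04 -7.8160e-01] w 0.219 F [-0.3 -0.5 -3.6]
shift [-1.4 -0.6 21.9] turn [-0.0001  0.0007 -0.0014]
```

View pics/side5.png

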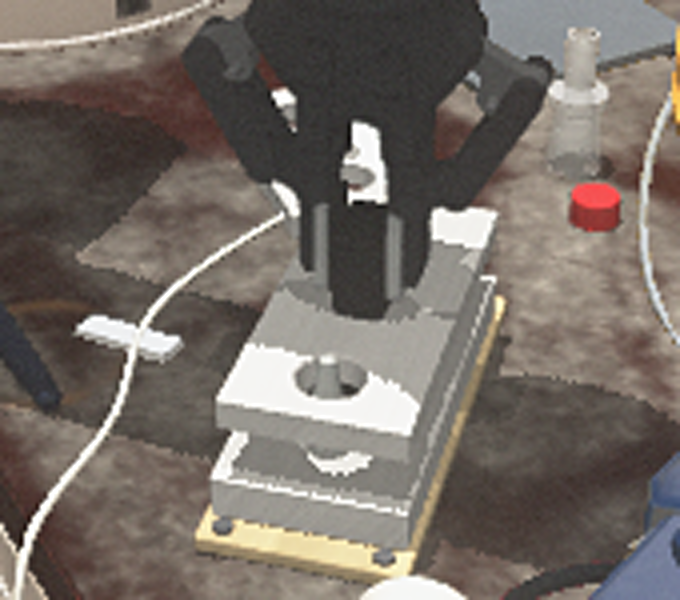

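Near pin is in its hole (pin at about (330,375) in the crop, hole centre (331,378)), no contact force. Lowering on.

Request:
{"method": "jog_arm", "body": {
  "targets": [
    [0,[-0.5,0,4],[0,0,0]],
    [0,[-0.5,0,8],[0,0,0]],
    [0,[-0.5,0,12],[0,0,0]],
    [0,[-0.5,0,15],[0,0,0]],
    [0,[-0.5,0,16],[0,0,0]]
  ]
}}

```text
t: 6.63
tcp_pos: [0.4355, -0.4389, 0.0535]
eef_rot: [-3.141, 0.001, -0.782]
contact_force: [-0.1, 0.0, -4.2]
width: 0.221
```

Request:
{"method": "jog_arm", "body": {
  "targets": [
    [0,[0,0,1],[0,0,0]],
    [0,[0,0,2],[0,0,0]],
    [0,[0,0,3],[0,0,0]],
    [0,[0,0,3.5],[0,0,0]],
    [0,[0,0,3.5],[0,0,0]]
  ]
}}

```text
t: 7.05
tcp_pos: [0.4358, -0.4393, 0.0508]
eef_rot: [3.142, -0.0, -0.782]
contact_force: [0.1, 0.3, -3.0]
width: 0.222
```

Request:
{"method": "jog_arm", "body": {
  "targets": [
    [0,[0,0,0.5],[0,0,0]],
    [0,[0,0,1],[0,0,0]],
    [0,[0,0,1.5],[0,0,0]],
    [0,[0,0,2],[0,0,0]],
    [0,[0,0,2],[0,0,0]]
  ]
}}

```text
t: 7.47
tcp_pos: [0.4358, -0.4392, 0.0487]
eef_rot: [-3.142, 0.0, -0.782]
contact_force: [-0.1, -1.0, -3.1]
width: 0.223
```

```bash
python3 - <<'E'
from h import *
f=manip.grab_frame("side");cv2.imwrite("pics/side6f.png",f);cv2.imwrite(f"pics/side6.png",cv2.resize(f[205:355,260:430],None,fx=4,fy=4,interpolation=cv2.INTER_CUBIC)[:600])
E
python3 go.py 0.4354 -0.4380 0.048 -44.7
```

```text
t 7.5167 tcp [ 0.4358 -0.4392  0.0487] rot [-3.1416e+00  1.0000e-04 -7.8140e-01] w 0.223 F [ 0.3 -0.7 -4.2]
shift [-1.2 -0.6  0.7] turn [-0.      0.0001 -0.0013]
```

View pics/side6.png

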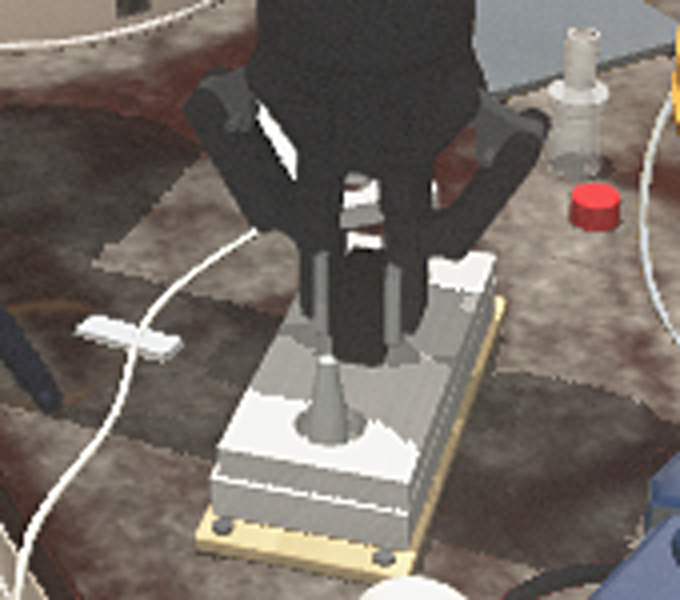

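Practically seated (about 1–2 mm gap), no contact yet. A little farther until the force changes.

Request:
{"method": "jog_arm", "body": {
  "targets": [
    [0,[0,0,0.5],[0,0,0]],
    [0,[0,0,1],[0,0,0]],
    [0,[0,0,1.5],[0,0,0]],
    [0,[0,0,1.5],[0,0,0]]
  ]
}}

```text
t: 7.85
tcp_pos: [0.4359, -0.4393, 0.0478]
eef_rot: [3.142, -0.0, -0.781]
contact_force: [-0.8, 0.3, 1.1]
width: 0.219
```

Contact at TCP z 0.0478, as predicted (0.0218 + 0.026). Releasing.

Request:
{"method": "jog_arm", "body": {
  "targets": [
    [26,[0,0,0],[0,0,0]],
    [32,[0,0,0],[0,0,0]],
    [45,[0,0,0],[0,0,0]],
    [60,[0,0,0],[0,0,0]],
    [60,[0,0,0],[0,0,0]]
  ]
}}

```text
t: 8.27
tcp_pos: [0.436, -0.4394, 0.0473]
eef_rot: [-3.142, -0.0, -0.782]
contact_force: [-0.5, -0.3, -0.6]
width: 0.596
```

Request:
{"method": "jog_arm", "body": {
  "targets": [
    [60,[0,0,-8],[0,0,0]],
    [60,[0,0,-25],[0,0,0]],
    [60,[0,0,-50],[0,0,0]],
    [60,[0,0,-80],[0,0,0]],
    [60,[0,0,-110],[0,0,0]]
  ]
}}

```text
t: 8.68
tcp_pos: [0.4355, -0.4389, 0.1586]
eef_rot: [-3.141, 0.001, -0.782]
contact_force: [0.2, 0.1, -0.2]
width: 0.601
```

Request:
{"method": "jog_arm", "body": {
  "targets": [
    [60,[0,-20,-10],[0,0,0]],
    [60,[-10,10,-20],[0,0,0]],
    [60,[-20,30,-30],[0,0,0]],
    [60,[-20,50,-30],[0,0,0]],
    [60,[-20,50,-30],[0,0,0]]
  ]
}}

```text
t: 9.1
tcp_pos: [0.3846, -0.4632, 0.189]
eef_rot: [3.139, -0.003, -0.785]
contact_force: [0.1, 0.3, 0.8]
width: 0.598
```

```bash
python3 - <<'E'
from h import *
f=manip.grab_frame("side");cv2.imwrite("pics/side7f.png",f);cv2.imwrite(f"pics/side7.png",cv2.resize(f[205:355,260:430],None,fx=4,fy=4,interpolation=cv2.INTER_CUBIC)[:600])
E
python3 go.py 0.4354 -0.4380 0.048 -44.7
```

```text
t 9.15 tcp [ 0.3856 -0.4619  0.1884] rot [ 3.1412e+00 -1.6000e-03 -7.8410e-01] w 0.599 F [ 0.8  0.3 -0. ]
shift [ 18.1 -52.2 140.4] turn [ 0.0004 -0.0016 -0.004 ]
```

View pics/side7.png

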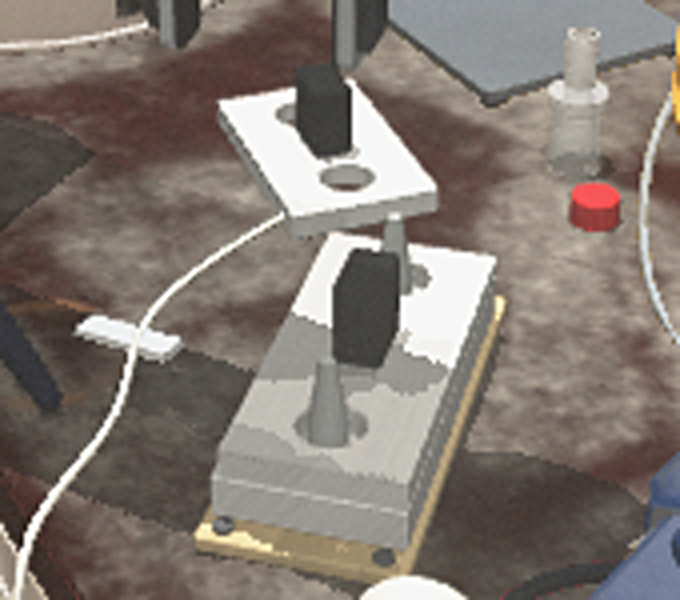

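The picture shows the long cover flush on the block. The near pin is at about (328,400) and the far pin at about (397,255), both through their holes. The short cover looks untouched and the gripper is clear.

```bash
python3 -c "
from station import manip
print(manip.job_done())"
```

```text
the job is handed in; nothing more can be done
None
```

The long cover is on the mould with both pins through its holes, and I handed the job in at about t = 9.2 s. I took it by its grip, turned it about 66°, lowered it slowly until it touched the block, let go and backed off.

**Last checks:**
- **Seating:** Contact came at TCP z 0.0478, which is the height expected for a flush fit. The final side picture shows the cover flat on the block.
- **Short cover:** It looks untouched in the same picture. I judged this by eye and did not measure it again.
- **Gripper:** It reads 60% open with about zero contact force, well clear of the parts.

**What disagreed or was not checked:**
- **Cameras:** The two cameras differed by about 2–3 mm on positions, within the hole clearance of about 5 mm.
- **Side-view fit:** A fit from the side picture with height left free put the mould 9 mm too low, so I fixed the known heights instead.
- **Top view:** The arm hid the mould from above before I lowered the cover, so the final position rests on the side view and the force reading.

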